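Park the spring pin and slide the dish shuttle onto the window

TASK

The sliding dish shuttle is locked at its loading end by an upright spring pin. Pull the pin up by its T-shaped handle and turn it a quarter turn, so that it drops into its shallow rest notch and stays out by itself when released; then slide the shuttle by its upright plate all the way to the far stop, so that the dish stands over the round white window, and let go. Keep the dish in its seat and leave the bottles, the vial and the wood block where they are.

Things in the scene. Friction and masses are not known exactly. Their poses are not given: they have to be found in the camera images.
- fixture: Fixed dish shuttle fixture, grey metal base plate 12 mm thick. Origin on the desk under the middle of the track; z up; the shuttle slides along +y (to the robot's left, turned up to 0.45 rad). Plate: x -104 to +50, y -118 to +118 mm. On the near side at x = -68, y = -20 stands the spring pin: bridge top at 46 mm, square steel sleeve 26 x 26 mm up to 66 mm, T handle above.
- spring_pin (a joint): Lift of the spring pin in m: 0 = fully in (locks the shuttle), 0.010 = parked out in the rest notch, 0.014 or more = high enough to turn freely, 0.020 = upper stop. The spring pulls it down with about 4 N at 0, 7 N at 0.010, 10 N at 0.020.
- pin_handle (a joint): Turn of the T handle about the vertical pin axis, rad, anticlockwise from above positive, stops at +-1.9. 0 = start: its cross bar lies in the sleeve's deep slot and cannot turn while the pin is in. At +1.57 or -1.57 (either will do) it lies over a V-shaped rest notch 4 mm deep, which centres it if let down within about 0.3 rad.
- t_bar (a point): Middle of the bar of the T handle, black plastic, 44 long x 12 thick x 16 mm high; moves and turns with it. y axis along the bar (at the start the fixture's y), x across its thickness, z up. 86.5 mm above the desk with the pin in (bar from 78.5 to 94.5 mm). Nothing stands beside the bar at its height.
- shuttle (a joint): Travel of the shuttle in m along the fixture's +y: 0 = loading end (start; locked by the pin with 1 mm play), 0.100 = against the far stop. Once free it slides with about 1.2 N of friction and stays where it is left.
- grip_plate (a point): Middle of the upright plate on the rear end of the grey shuttle, by which it is pushed or held: 12 mm thick along the fixture's y, 32 mm wide along x, free from 26 to 65 mm above the desk; the point is 50 mm above the desk, axes as the fixture's. It starts at x = 0, y = -95 mm in the fixture's frame.
- window (a point): Centre of the round white window, 44 mm across, level with the base plate at the far end of the track (fixture x = 0, y = 62 mm).
- petri_dish: Round clear dish, 57 mm across, 12 mm high, loose in the low ring seat of the shuttle (2.5 mm play all round, rim of the ring 5 mm high). Origin: centre of its underside, 26 mm above the desk, 57 mm ahead of the grip plate's middle.
- bottle_clear: Bystander: small clear bottle with a blue cap, 35 mm across, 81 mm high, beyond the fixture; origin at the centre of its foot.
- bottle_brown: Bystander: brown bottle with a blue cap, 41 mm across, 90 mm high, beyond the fixture; origin at the centre of its foot.
- oil_vial: Bystander: small brown vial, 22 mm across, 51 mm high, beyond the fixture; origin at the centre of its foot.
- wood_block: Bystander: small wood block 22 x 72 x 12 mm on the near side of the fixture; origin at the centre of its underside.
- microscope_big: Large microscope fixed on the desk to the right of the fixture, an obstacle: it fills x 0.34 to 0.55, y -0.35 to -0.06 m and is 0.375 m high, so come to the fixture from above it or round it. Origin at the desk under its middle.

How it is judged (in metres and radians):
On the way, in this order (a step that is already met when the one before it is completed fails the run):
1. the pin is parked out in its rest notch and let go, with the shuttle still at its loading end (value of joint spring_pin between 0.008 and 0.012 m and (value of joint pin_handle above 1.3 rad or value of joint pin_handle below -1.3 rad) and contact force between the fingers and pin_handle below 0.2 N and value of joint shuttle below 0.01 m), for 0.2 s.
2. the shuttle is at the far stop (value of joint shuttle above 0.095 m), for 0.2 s.
At the end, for the whole second after the job is handed in: The pin stands out by itself in its rest notch (lift 8 to 12 mm, handle turned at least 1.3 rad from its start), the shuttle is within 5 mm of the far stop and at rest, and the dish lies flat in its seat within 10 mm of the window's centre (value of joint spring_pin between 0.008 and 0.012 m and (value of joint pin_handle above 1.3 rad or value of joint pin_handle below -1.3 rad) and value of joint shuttle above 0.095 m and velocity of joint shuttle below 0.005 m/s and horizontal distance between petri_dish and window below 0.01 m and angle between petri_dish's own z axis and vertical below 0.06 rad and height (world z) of petri_dish below 0.029 m and linear speed of petri_dish below 0.01 m/s); the robot touches nothing.
It fails at once if the dish is tipped or thrown out of its seat (angle between petri_dish's own z axis and vertical above 0.3 rad or height (world z) of petri_dish above 0.045 m).
It fails at once if a bottle, the vial or the wood block is moved by more than 30 mm (distance of any of bottle_clear, bottle_brown, oil_vial, wood_block from where it was at the start of the episode above 0.03 m).
It also fails if it takes over 51 s, if anything falls off the work surface, if the arm or the gripper's body presses on something with over 40 N, if the wrist force passes 120 N, or if a joint passes its speed limit or range.

ROBOT

A 6-joint arm with a two-finger parallel gripper is mounted at the origin on a cart in front of the work surface, level with it; the furniture and walls round the work are solid. World frame = base frame: x ahead of the robot, y to its left, z up, the work surface at z = 0. Lengths are in m, angles in degrees, forces in N, time in s.
With the tool pointing down it reaches from about 0.375 to 0.9 m from the base axis. Payload 3.1 kg.
Tool frame: the origin (TCP) lies midway between the tips of the shut fingers; the grasp point (between the pads) lies 19 mm behind it; z points along the fingers, y is the line along which they close (so a half turn about z gives the same grasp; the last joint's range is limited). The gripper opens to 87 mm and grips with 3 to 60 N. Pads are 19 mm wide; open, the fingers measure 117 mm over their backs; the gripper's body (75 mm by 190 mm) begins 51 mm behind the grasp point.
Start: joints at [-76.06, 30.224, 82.088, -0, 67.689, -10.227], TCP at [0.256, -0.57, 0.223] pointing down, gripper open.
Joint ranges: [-176.69, 176.69], [-43.24, 126.21], [12.49, 139.97], [-82, 262], [0, 151.66], [-163.58, 163.58]. Speed limits (degrees/s): [159.86, 159.86, 180, 180, 180, 180].

INTERFACE

Orientations are given as a 3x3 rotation matrix whose columns are the frame's x, y, z axes.
In Python, from rig import bot gives the robot as it stands.
- The arm moves only by the tool pendant, called after ">>>" as name(argument=value, ...), one argument or row to a line, values as JSON. Schema: {"type":"object","properties":{"segments":{"type":"string"},"only":{"type":"string"},"quiet":{"type":"boolean"},"lines":{"type":"string"}},"required":["segments"],"additionalProperties":false}. segments is a string of 1 to 20 rows, one to a line, with the numbers parted by spaces; each row has 7 numbers: dx, dy, dz in m, then a rotation vector rx, ry, rz in degrees, then the opening from 0.0 (shut) to 1.0 (fully open); each row is the pose to reach, as a shift and turn from the pose commanded when the call began, along the tool's axes at that moment; what a row does not reach only later rows make up. A row lasts 1/10 s, in which the tool goes at most 0.05 m and 8.59 degrees, less where a joint would pass 70% of its speed; a pose out of reach is approached as far as the arm can. The fingers move at their own pace and stop on an object; the grip force is fixed at half the most. Time passes only in rows, so rows that do not move let the fingers close. The tool returns the time, the measured TCP pose, the force, the opening and the grip force at its end. only (a regular expression) keeps the lines of the reply that match it, lines (a string "A,B") keeps lines A to B, and quiet returns only ok. Input that does not fit is refused with a message, and nothing moves.
- bot.read_state(): the state, without advancing time (a new reading comes with each control period).
- bot.capture(name): name is "side" or "top"; returns a dict with "color" (400x640x3 uint8, red, green, blue), "K" (3x3 intrinsics, pixels), "view" (4x4, takes a point from world to camera coordinates). Camera axes: x right, y up, looking along -z (the intrinsics and any distortion apply to the point x, -y, -z); pixel columns grow to the right and rows downward; lengths in m; the calibration is good to about 2 mm. A picture is of the moment at which its call begins. There is no depth.
- bot.hand_in(): hands the job in; it is judged then, once.
The state is a dict: "time_s": time; "joint_positions": joint angles; "qvel": joint speeds; "tau": joint torques, N m; "position": TCP position; "tcp_rot": TCP orientation; "force": force on the tool from outside, world axes, zero at the start; "moment": the same for the moment, N m; "opening": opening from 0.0 (shut) to 1.0 (fully open); "grasp_force": force on a finger pad.
Only numpy, scipy, OpenCV 4.12 (cv2) and the standard library are available. Lean on these libraries where they do the work, as an engineer would, in place of code of your own. Each camera call takes 0.05 s, during which the arm holds its last target. There are 200 camera calls.

## Working session

There is one attempt and no reset: what is moved stays moved. The work goes in short steps, Python scripts to look and compute and a tool call to move; the robot and the scene stay as the last step left them, time stands still between calls to the robot, and variables do not carry over. Pictures are saved under pics/ and viewed, at most 10 in all, crops included, and the job is handed in when it is done.

```bash
ls; mkdir -p pics
```

Run:
```python
from rig import bot
import cv2,numpy as np
for n in("side","top"):
    c=bot.capture(n); cv2.imwrite(f"pics/{n}0.png",c["color"][:,:,::-1]); print(n,np.round(c["K"],1).tolist(),np.round(c["view"],3).tolist(),[k for k in c])
s=bot.read_state();print(s)
```

```text
pics
rig.py
side [[460.7, 0.0, 322.6], [0.0, 460.7, 201.7], [0.0, 0.0, 1.0]] [[-0.831, 0.555, 0.016, 0.473], [-0.269, -0.426, 0.864, 0.12], [0.486, 0.714, 0.504, -1.331], [0.0, 0.0, 0.0, 1.0]] ['color', 'K', 'view']
top [[501.6, 0.0, 323.5], [0.0, 501.6, 202.8], [0.0, 0.0, 1.0]] [[-0.09, -0.996, 0.004, 0.089], [0.975, -0.087, 0.204, -0.598], [-0.203, 0.023, 0.979, -1.179], [0.0, 0.0, 0.0, 1.0]] ['color', 'K', 'view']
{'time_s': 0.1, 'joint_positions': array([-7.60582230e+01,  3.02707548e+01,  8.21485112e+01, -7.16234747e-04,
        6.76887888e+01, -1.02276719e+01]), 'qvel': array([ 0.0109832 , -0.06790772, -0.21781579, -0.02507656,  0.02516195,
        0.03171964]), 'tau': array([-3.78968407e-04, -4.40984988e+01, -1.77150768e+01,  6.35165465e-02,
        5.33687475e-02, -4.15093564e-05]), 'position': array([ 0.25575898, -0.56956311,  0.22170338]), 'tcp_rot': array([[ 9.12336692e-01,  4.09440524e-01, -4.65607724e-04],
       [ 4.09440661e-01, -9.12334919e-01,  1.82756845e-03],
       [ 3.23490398e-04, -1.85799649e-03, -9.99998222e-01]]), 'force': array([-0.52864895,  0.02904683, -0.40789804]), 'moment': array([ 0.00072273,  0.01662228, -0.01116246]), 'grasp_force': 0.0, 'opening': 1.0005712998348022}
```

View pics/side0.png

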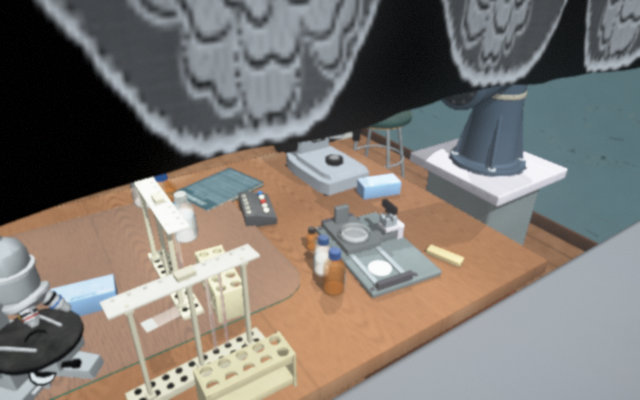

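View pics/top0.png

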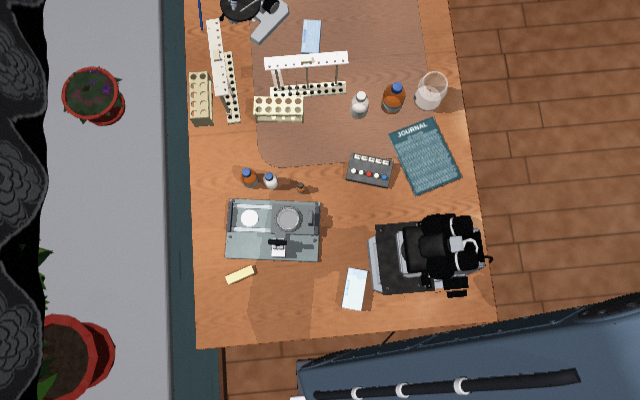

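Top view: window about (249,218), dish (288,218), black T bar (277,242), and the base plate spans roughly (226–321, 199–262). I'll zoom in on both views and measure.

Create h.py:
```python
import numpy as np,cv2
from rig import bot
def ray(c,u,v):
    V=c["view"];R=V[:3,:3];t=V[:3,3]
    d=np.linalg.inv(c["K"])@[u,v,1]; d=R.T@(d*[1,-1,-1]); return -R.T@t,d
def plane(c,u,v,z):
    o,d=ray(c,u,v); return o+d*(z-o[2])/d[2]
def proj(c,p):
    q=c["view"][:3,:3]@p+c["view"][:3,3]; q=c["K"]@(q*[1,-1,-1]); return q[:2]/q[2]
def blobs(m,amin=15):
    n,l,s,ce=cv2.connectedComponentsWithStats(m.astype(np.uint8)); return [(s[i,4],ce[i],l==i) for i in range(1,n) if s[i,4]>=amin]
```

Run:
```python
from h import *
c=bot.capture("top"); im=c["color"].astype(int)
cv2.imwrite("pics/topc.png",cv2.resize(c["color"][185:285,215:335,::-1],None,fx=6,fy=6,interpolation=cv2.INTER_CUBIC))
d=bot.capture("side"); cv2.imwrite("pics/sidec.png",cv2.resize(d["color"][195:300,300:430,::-1],None,fx=5.6,fy=5.6,interpolation=cv2.INTER_CUBIC))
R=np.zeros(im.shape[:2],bool);R[195:265,222:325]=1
for nm,m in(("white",im.min(2)>215),("black",im.max(2)<45)):
    for a,ce,l in blobs(m&R,12):
        ys,xs=np.nonzero(l); z=.012 if nm=="white" else .0945
        r=cv2.minAreaRect(np.c_[xs,ys].astype(np.float32)); print(nm,a,ce.round(1),[np.round(k,1) for k in r],plane(c,*ce,z).round(4))
```

```text
white 63 [253.2 206.3] [array([252.5, 205.8]), array([31.1,  3. ]), np.float64(2.4)] [0.6211 0.2147 0.012 ]
white 230 [249.  217.7] [array([249., 218.]), array([16., 16.]), np.float64(90.0)] [0.5924 0.2272 0.012 ]
white 63 [250.3 229.3] [array([249. , 228.9]), array([30. ,  3.1]), np.float64(2.4)] [0.5621 0.2256 0.012 ]
white 81 [277.9 252.4] [array([278. , 251.5]), array([ 7., 12.]), np.float64(90.0)] [0.4972 0.1599 0.012 ]
black 86 [277.4 242. ] [array([277. , 242.5]), array([ 5., 18.]), np.float64(90.0)] [0.5122 0.153  0.0945]
```

View pics/topc.png

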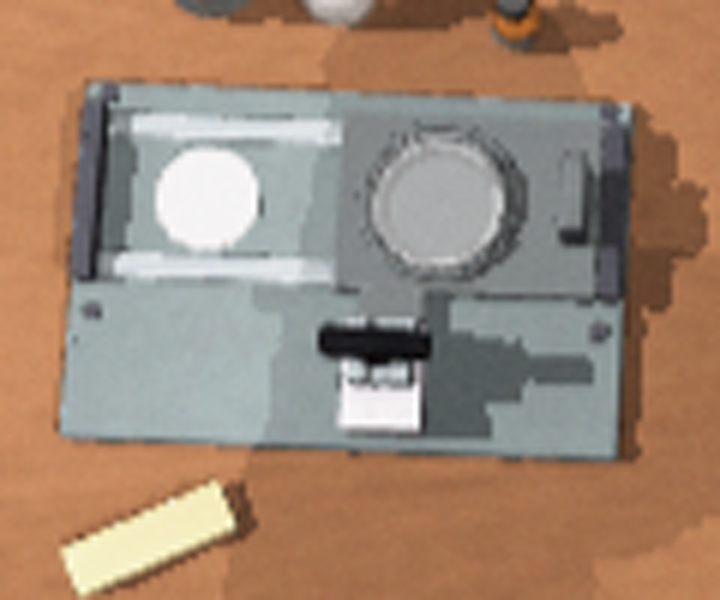

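View pics/sidec.png

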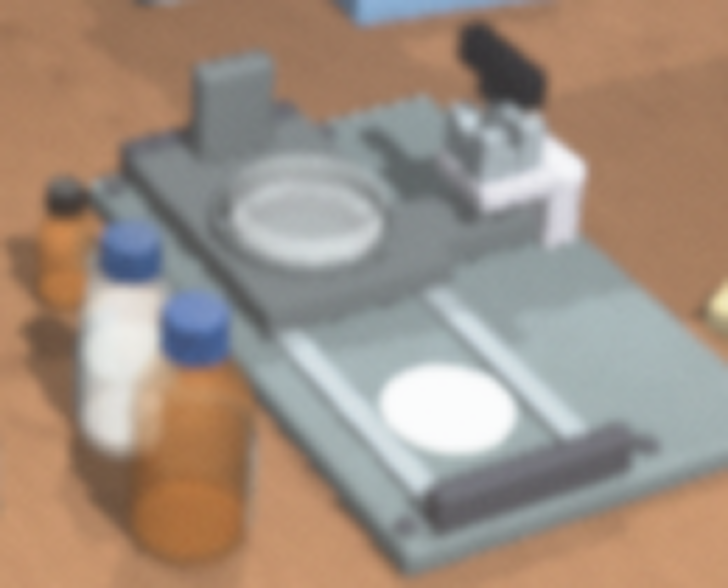

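The top crop shows the plate corners at crop pixels (90,82), (632,103), (617,460) and (62,437), with the T bar along the fixture's y and the grip plate at the right end of the shuttle. Next I'll get the fixture pose from the corners and window, and check it against the bar in both views.

Run:
```python
from h import *
c=bot.capture("top"); d=bot.capture("side")
px=np.array([[90,82],[632,103],[617,460],[62,437]])/6+[215,185]-.4
W=np.array([plane(c,*p,.012)[:2] for p in px]); F=np.array([[50,118],[50,-118],[-104,-118],[-104,118]])/1e3
A,B=F-F.mean(0),W-W.mean(0); S=A.T@B
yaw=np.arctan2(S[0,1]-S[1,0],S[0,0]+S[1,1]); R=np.array([[np.cos(yaw),-np.sin(yaw)],[np.sin(yaw),np.cos(yaw)]])
O=W.mean(0)-R@F.mean(0); print("yaw",np.degrees(yaw),"O",O, "res mm",(((R@F.T).T+O-W)*1e3).round(1).tolist())
f=lambda x,y,z:np.r_[R@[x,y]+O,z]
for n,p in(("win",f(0,.062,.012)),("bar",f(-.068,-.02,.0865)),("bartop",f(-.068,-.02,.0945)),("grip",f(0,-.095,.05)),("griptop",f(0,-.095,.065))):
    print(n,p.round(4),"top",proj(c,p).round(1),"side",proj(d,p).round(1))
im=d["color"].astype(int);m=np.zeros(im.shape[:2],bool);m[195:220,375:405]=1
for a,ce,l in blobs(m&(im.max(2)<50),8):print("side black",a,ce)
# bar by two views
o1,d1=ray(c,277.2,242.0); 
for a,ce,l in blobs(m&(im.max(2)<50),20):
    o2,d2=ray(d,*ce); s=np.linalg.lstsq(np.c_[d1,-d2],o2-o1,rcond=None)[0]; print("tri",(o1+s[0]*d1).round(4),(o2+s[1]*d2).round(4))
```

```text
yaw -7.439817306975723 O [0.58363348 0.16469481] res mm [[0.9, 1.3], [0.3, -1.6], [-0.7, -1.4], [-0.6, 1.7]]
win [0.5917 0.2262 0.012 ] top [249.4 217.9] side [378.6 267.4]
bar [0.5136 0.1537 0.0865] top [277.4 241.9] side [388.3 206. ]
bartop [0.5136 0.1537 0.0945] top [277.1 241.5] side [388.6 202.6]
grip [0.5713 0.0705 0.05  ] top [310.4 217.8] side [340.3 211.2]
griptop [0.5713 0.0705 0.065 ] top [310.3 216.7] side [340.6 205.1]
```

The pose holds up: window and bar both predict within about 1 px in both views, with yaw −7.4°. Now I'll rise above the microscope.

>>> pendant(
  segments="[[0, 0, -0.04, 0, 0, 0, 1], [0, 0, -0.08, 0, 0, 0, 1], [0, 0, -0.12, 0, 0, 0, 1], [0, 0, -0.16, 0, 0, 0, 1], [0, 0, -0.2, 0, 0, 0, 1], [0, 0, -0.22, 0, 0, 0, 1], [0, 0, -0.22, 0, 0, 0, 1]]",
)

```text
refused: segments: the value is not of type 'string' (schema: type "string"). Nothing was moved.
```

Wrong form. The message asks for rows one to a line, with the numbers parted by spaces, so I'll send the same numbers that way.

>>> pendant(
  segments="0 0 -0.04 0 0 0 1\n0 0 -0.08 0 0 0 1\n0 0 -0.12 0 0 0 1\n0 0 -0.16 0 0 0 1\n0 0 -0.2 0 0 0 1\n0 0 -0.22 0 0 0 1\n0 0 -0.22 0 0 0 1",
)

```text
time_s: 1.0
position: [0.2563, -0.5715, 0.4468]
tcp_rot: [[0.912, 0.409, 0.002], [0.409, -0.912, -0.008], [-0.002, 0.008, -1.0]]
force: [-0.3, 0.2, 0.1]
opening: 0.998
grasp_force: 0.0
```

>>> pendant(
  segments="0.03 -0.03 0 0 0 -3 1\n0.06 -0.06 0 0 0 -6 1\n0.09 -0.09 0 0 0 -10 1\n0.12 -0.125 0 0 0 -13 1\n0.15 -0.155 0 0 0 -16 1\n0.18 -0.19 0 0 0 -20 1\n0.21 -0.22 0 0 0 -23 1\n0.24 -0.25 0 0 0 -26 1\n0.27 -0.28 0 0 0 -30 1\n0.3 -0.31 0 0 0 -33 1\n0.33 -0.345 0 0 0 -36 1\n0.36 -0.375 0 0 0 -40 1\n0.39 -0.405 0 0 0 -43 1\n0.42 -0.44 0 0 0 -46 1\n0.45 -0.47 0 0 0 -50 1\n0.48 -0.5 0 0 0 -53 1\n0.51 -0.53 0 0 0 -56 1\n0.532 -0.555 0 0 0 -58.4 1\n0.532 -0.555 0 0 0 -58.4 1\n0.532 -0.555 0 0 0 -58.4 1",
)

```text
time_s: 3.0
position: [0.5132, 0.1542, 0.4404]
tcp_rot: [[0.128, 0.992, -0.004], [0.992, -0.128, -0.001], [-0.002, -0.004, -1.0]]
force: [-0.3, 0.4, -0.0]
opening: 0.997
grasp_force: 0.0
```

>>> pendant(
  segments="0 0 0.04 0 0 0 1\n0 0 0.08 0 0 0 1\n0 0 0.12 0 0 0 1\n0 0 0.16 0 0 0 1\n0 0 0.2 0 0 0 1\n0 0 0.24 0 0 0 1\n0 0 0.28 0 0 0 1\n0 0 0.31 0 0 0 1\n0 0 0.33 0 0 0 0.8\n0 0 0.33 0 0 0 0.8\n0 0 0.33 0 0 0 0.8",
)

```text
time_s: 4.1
position: [0.5138, 0.1529, 0.1126]
tcp_rot: [[0.131, 0.991, -0.001], [0.991, -0.131, -0.0], [-0.0, -0.001, -1.0]]
force: [0.6, 0.8, 0.8]
opening: 0.836
grasp_force: 0.0
```

Run:
```python
from h import *
from h import bot
for n,b in(("side",(170,240,340,440)),("top",(190,270,225,330))):
    c=bot.capture(n);cv2.imwrite(f"pics/{n}1.png",cv2.resize(c["color"][b[0]:b[1],b[2]:b[3],::-1],None,fx=6,fy=6,interpolation=cv2.INTER_CUBIC))
print(bot.read_state()["position"])
```

```text
[0.51498638 0.15343549 0.11387325]
```

View pics/side1.png

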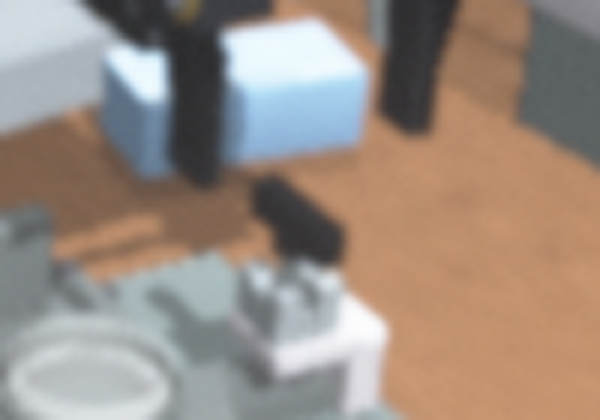

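The fingers sit either side of the bar (tips at crop pixels (205,180) and (415,130), bar at (300,220)). Next: descend 41 mm and close.

>>> pendant(
  segments="0 0 0.02 0 0 0 0.8\n0 0 0.035 0 0 0 0.8\n0 0 0.041 0 0 0 0.8\n0 0 0.041 0 0 0 0.4\n0 0 0.041 0 0 0 0.25\n0 0 0.041 0 0 0 0.1\n0 0 0.041 0 0 0 0\n0 0 0.041 0 0 0 0\n0 0 0.041 0 0 0 0\n0 0 0.041 0 0 0 0\n0 0 0.041 0 0 0 0",
)

```text
time_s: 5.3
position: [0.5142, 0.154, 0.0716]
tcp_rot: [[0.129, 0.992, 0.0], [0.992, -0.129, 0.0], [0.0, 0.0, -1.0]]
force: [-0.1, -0.7, 0.4]
opening: 0.17
grasp_force: 30.0
```

>>> pendant(
  segments="0 0 -0.004 0 0 0 0\n0 0 -0.008 0 0 0 0\n0 0 -0.012 0 0 0 0\n0 0 -0.015 0 0 0 0\n0 0 -0.017 0 0 0 0\n0 0 -0.017 0 0 0 0\n0 0 -0.017 0 0 0 0",
)

```text
time_s: 6.0
position: [0.5141, 0.154, 0.0885]
tcp_rot: [[0.129, 0.992, 0.0], [0.992, -0.129, -0.0], [-0.0, 0.0, -1.0]]
force: [3.5, 0.9, -9.9]
opening: 0.161
grasp_force: 30.0
```

The 9.9 N pull means the pin is up about 17 mm. Quarter turn next.

>>> pendant(
  segments="0 0 0 0 0 -6 0\n0 0 0 0 0 -12 0\n0 0 0 0 0 -18 0\n0 0 0 0 0 -24 0\n0 0 0 0 0 -30 0\n0 0 0 0 0 -36 0\n0 0 0 0 0 -42 0\n0 0 0 0 0 -48 0\n0 0 0 0 0 -54 0\n0 0 0 0 0 -60 0\n0 0 0 0 0 -66 0\n0 0 0 0 0 -72 0\n0 0 0 0 0 -78 0\n0 0 0 0 0 -84 0\n0 0 0 0 0 -90 0\n0 0 0 0 0 -90 0\n0 0 0 0 0 -90 0",
)

```text
time_s: 7.7
position: [0.5163, 0.1556, 0.0889]
tcp_rot: [[-0.991, 0.131, 0.005], [0.131, 0.991, 0.003], [-0.005, 0.004, -1.0]]
force: [5.8, 5.1, -10.2]
opening: 0.165
grasp_force: 30.0
```

>>> pendant(
  segments="-0.0018 0.0018 0 0 0 0 0\n-0.0018 0.0018 0.003 0 0 0 0\n-0.0018 0.0018 0.006 0 0 0 0\n-0.0018 0.0018 0.007 0 0 0 0\n-0.0018 0.0018 0.007 0 0 0 0",
)

```text
time_s: 8.2
position: [0.5164, 0.1557, 0.0817]
tcp_rot: [[-0.992, 0.13, 0.001], [0.13, 0.992, 0.001], [-0.001, 0.001, -1.0]]
force: [2.7, 2.8, -7.0]
opening: 0.166
grasp_force: 30.0
```

>>> pendant(
  segments="-0.001 0.001 0.001 0 0 0 0.2\n-0.001 0.001 0.001 0 0 0 0.3\n-0.001 0.001 0.001 0 0 0 0.5\n-0.001 0.001 0.001 0 0 0 0.5\n-0.001 0.001 0.001 0 0 0 0.5\n-0.001 0.001 0.001 0 0 0 0.5\n-0.001 0.001 0.001 0 0 0 0.5",
)

```text
time_s: 8.9
position: [0.5171, 0.1564, 0.0806]
tcp_rot: [[-0.992, 0.129, -0.0], [0.129, 0.992, -0.0], [0.0, -0.0, -1.0]]
force: [-0.1, 0.1, 0.2]
opening: 0.496
grasp_force: 0.0
```

Run:
```python
from h import *
c=bot.capture("side");cv2.imwrite("pics/side2.png",cv2.resize(c["color"][170:240,340:440,::-1],None,fx=6,fy=6,interpolation=cv2.INTER_CUBIC))
```

```text
(no output)
```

View pics/side2.png

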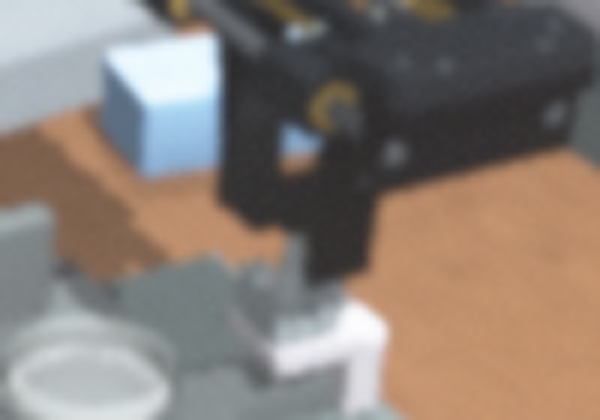

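Bar is hidden by the gripper. I'll raise, move over the grip plate and check the bar from there.

>>> pendant(
  segments="0 0 -0.02 0 0 0 0.5\n0 0 -0.05 0 0 0 0.5\n0 0 -0.08 0 0 0 0.5\n-0.02 -0.022 -0.08 0 0 0 0.45\n-0.04 -0.045 -0.08 0 0 0 0.45\n-0.06 -0.07 -0.08 0 0 0 0.45\n-0.0665 -0.077 -0.08 0 0 0 0.45\n-0.0665 -0.077 -0.08 0 0 0 0.45\n-0.0665 -0.077 -0.08 0 0 0 0.45",
)

```text
time_s: 9.85
position: [0.5721, 0.0721, 0.1602]
tcp_rot: [[-0.992, 0.13, -0.002], [0.13, 0.992, 0.001], [0.002, 0.0, -1.0]]
force: [0.4, 0.2, 0.6]
opening: 0.453
grasp_force: 0.0
```

Run:
```python
from h import *
c=bot.capture("side");cv2.imwrite("pics/side3.png",cv2.resize(c["color"][160:240,315:435,::-1],None,fx=6,fy=6,interpolation=cv2.INTER_CUBIC))
```

```text
(no output)
```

View pics/side3.png

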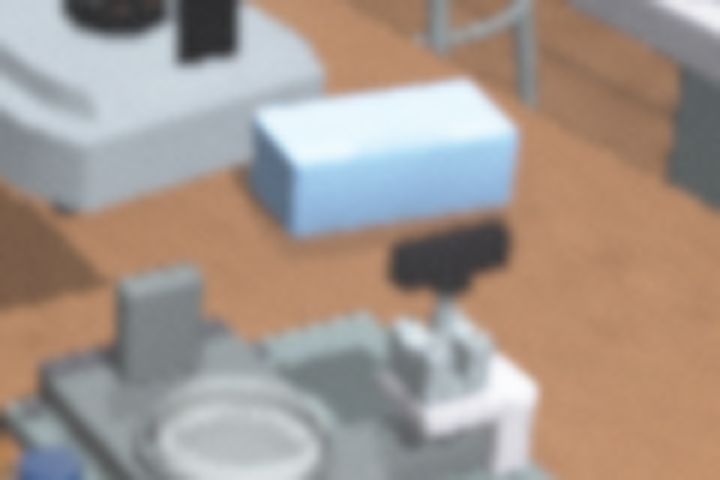

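The bar is now turned across the fixture and about 10 mm up (centre at px (390,202.5), 201.8 expected), so the pin is parked. Grip plate top is at px (341.7,205.8), as predicted. Descend and pinch it above dish height.

>>> pendant(
  segments="0 0 0.04 0 0 0 0.45\n0 0 0.07 0 0 0 0.45\n0 0 0.09 0 0 0 0.45\n0 0 0.105 0 0 0 0.45\n0 0 0.115 0 0 0 0.45\n0 0 0.115 0 0 0 0.45\n0 0 0.115 0 0 0 0.3\n0 0 0.115 0 0 0 0.2\n0 0 0.115 0 0 0 0\n0 0 0.115 0 0 0 0\n0 0 0.115 0 0 0 0\n0 0 0.115 0 0 0 0",
)

```text
time_s: 11.1
position: [0.5738, 0.0725, 0.0462]
tcp_rot: [[-0.991, 0.13, 0.002], [0.13, 0.991, 0.002], [-0.001, 0.002, -1.0]]
force: [0.1, 5.1, 2.6]
opening: 0.135
grasp_force: 30.0
```

>>> pendant(
  segments="0 0.005 0 0 0 0 0\n0 0.013 0 0 0 0 0\n0 0.023 0 0 0 0 0\n0 0.034 0 0 0 0 0\n0 0.046 0 0 0 0 0\n0 0.058 0 0 0 0 0\n0 0.07 0 0 0 0 0\n0 0.08 0 0 0 0 0\n0 0.089 0 0 0 0 0\n0 0.095 0 0 0 0 0\n0 0.099 0 0 0 0 0\n0 0.101 0 0 0 0 0\n0 0.101 0 0 0 0 0\n0 0.101 0 0 0 0 0",
)

```text
time_s: 12.5
position: [0.5869, 0.1717, 0.0462]
tcp_rot: [[-0.992, 0.129, 0.002], [0.129, 0.992, -0.0], [-0.002, -0.0, -1.0]]
force: [-0.2, -0.4, 5.5]
opening: 0.132
grasp_force: 30.0
```

>>> pendant(
  segments="0 0.0015 0 0 0 0 0\n0 0.003 0 0 0 0 0\n0 0.003 0 0 0 0 0\n0 0.003 0 0 0 0 0",
)

```text
time_s: 12.9
position: [0.5869, 0.1718, 0.0462]
tcp_rot: [[-0.992, 0.128, -0.0], [0.128, 0.992, -0.005], [-0.001, -0.005, -1.0]]
force: [-1.7, -9.3, 6.9]
opening: 0.135
grasp_force: 30.0
```

Against the stop now (9 N, no further motion). Next: back off the preload, release, rise and check.

>>> pendant(
  segments="0 -0.002 0 0 0 0 0\n0 -0.002 0 0 0 0 0.2\n0 -0.002 0 0 0 0 0.4\n0 -0.002 0 0 0 0 0.45\n0 -0.002 0 0 0 0 0.45\n0 -0.002 0 0 0 0 0.45\n0 -0.002 -0.02 0 0 0 0.45\n0 -0.002 -0.05 0 0 0 0.45\n0 -0.002 -0.09 0 0 0 0.45\n0 -0.002 -0.13 0 0 0 0.45\n0 -0.002 -0.17 0 0 0 0.45\n0 -0.002 -0.2 0 0 0 0.45\n0 -0.002 -0.2 0 0 0 0.45\n0 -0.002 -0.2 0 0 0 0.45",
)

```text
time_s: 14.3
position: [0.5863, 0.1727, 0.246]
tcp_rot: [[-0.992, 0.129, 0.001], [0.129, 0.992, 0.0], [-0.001, 0.0, -1.0]]
force: [-0.7, 0.9, -0.7]
opening: 0.454
grasp_force: 0.0
```

Run:
```python
from h import *
c=bot.capture("side");cv2.imwrite("pics/side4.png",cv2.resize(c["color"][190:300,300:440,::-1],None,fx=5.4,fy=5.4,interpolation=cv2.INTER_CUBIC))
```

```text
(no output)
```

View pics/side4.png

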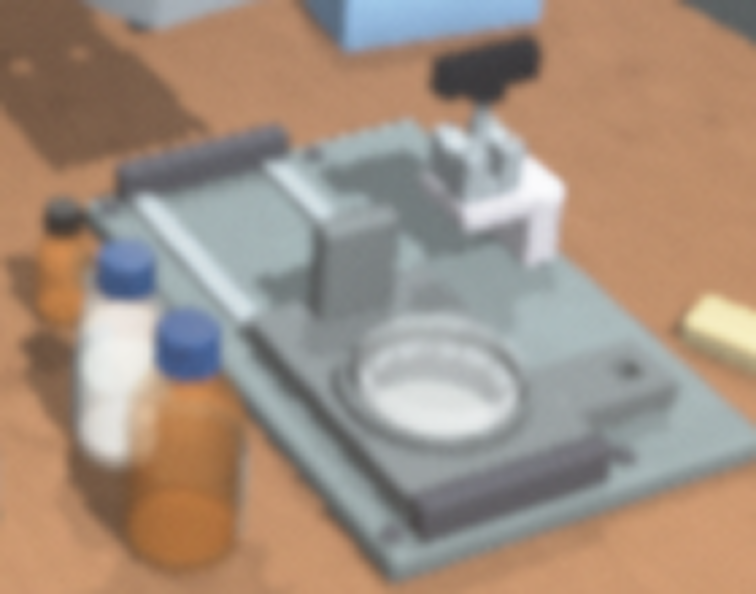

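The shuttle is against the far stop, the dish is flat in its seat over the window (crop pixel (440,380)), and the bar is still parked at (487,68). The bystanders are untouched.

```bash
python3 -c "
from rig import bot
print(bot.hand_in())"
```

```text
the job is handed in; nothing more can be done
None
```

The pin is parked out in its rest notch and the shuttle is at the far stop with the dish flat over the window; I let go and handed the job in at about 14 s, but no verdict was returned.

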